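# Unlock the knife safe and open it

### The arm

A 7-joint arm with a two-finger parallel gripper is mounted at the origin on the work surface. World frame = base frame: x ahead of the robot, y to its left, z up, the work surface at z = 0. Lengths are in m, angles in rad, forces in N, time in s.
With the tool pointing down it reaches from about 0.35 to 0.9 m from the base axis. Payload 8.1 kg.
Tool frame: the origin (TCP) lies midway between the tips of the shut fingers; the grasp point (between the pads) lies 19 mm behind it (arm.tcp_to_grasp is the distance from the TCP to the grasp point, in m); z points along the fingers, x is the direction in which the jaws open and shut, and the axes are right-handed (so a half turn about z gives the same grasp; the last joint's range is limited). The gripper opens to 92 mm and grips with 3 to 60 N. Pads are 19 mm wide; open, the fingers measure 130 mm over their backs; the gripper's body (75 mm by 190 mm) begins 47 mm behind the grasp point.
Start: joints at [1.147, 0.434, 0.025, 1.573, -0.012, 1.134, -0.075], TCP at [0.197, -0.593, 0.227] pointing down, gripper open.
Joint ranges: [-2.62, 2.62], [-0.44, 2.09], [-1.27, 1.32], [0.08, 2.57], [-1.32, 4.46], [0.12, 2], [-2.74, 2.74]. Speed limits (rad/s): [2.22, 2.22, 3.01, 3.01, 3.14, 3.14, 3.14].

### API

Orientations are given as a unit quaternion [w, x, y, z].
In Python, from plant import get_obs, vision, order, models, arm gives the robot as it stands.
- The arm moves only by the tool carry_out, never from a script. Its argument "moves" is one flat list of numbers, 7 for each row, row after row: the turn, a rotation vector about the tool's x, y, z in degrees, then the shift along the tool's x, y, z in mm, then the closure in counts, from 0 (fully open) to 255 (shut). A call has 1 to 8 rows; each row is the pose to reach, as a shift and turn from the pose measured when the call began, along the tool's axes at that moment; what a row does not reach only later rows make up. A row lasts 1/10 s, in which the tool goes at most 50 mm and 8.59 degrees, less where a joint would pass 70% of its speed; a pose out of reach is approached as far as the arm can. A call with a gripper value outside its range is refused whole. The fingers move at their own pace and stop on an object; "squeeze" is the grip in N (left out, the last holds). Time passes only in rows, so rows that repeat a pose let the fingers close. It gives the time, the measured TCP pose, the force and the opening at its end, in the units of the state.
- get_obs(): the state, without advancing time (a new reading comes with each control period).
- vision.camera(name): name is "scene" or "top" or "wrist"; returns a dict with "img" (400x640x3 uint8, blue, green, red), "mtx" (3x3 intrinsics, pixels), "k1" (the pictures are not rectified: a ray, as slopes to the right and down, at radius r is drawn at 1 + k1 r^2 times it, then the intrinsics apply), "extrinsics" (4x4, takes a point from world to camera coordinates); the wrist camera has in their place "mount" (4x4, takes a point from camera to tool coordinates, whose origin is the TCP and whose axes are the tool frame's). Camera axes: x right, y up, looking along -z (the intrinsics and any distortion apply to the point x, -y, -z); pixel columns grow to the right and rows downward; lengths in m; the calibration is good to about 2 mm. A picture is of the moment at which its call begins: read the wrist's pose just before it. There is no depth.
- order.job_done(): hands the job in, once; it reports no verdict.
Trained networks look in a picture, given as the dict that the camera call returned (one of the last four; its "shot" number tells which), for a name from the list of things; names that differ only in an ending like _2 or _b are one class to them, and where a whole thing is asked for, a point or a joint stands for the part that bears it (a point fixed in the world has none). Each returns a list of dicts, best first, with "p" (0 to 1); they miss things now and then, are a little off and sometimes report something else, mostly with a low value. They report only what shows in the picture. A call takes as long as a camera call.
- models.spot_in(target, picture): "box" ([left, top, width, height] in pixels, round what is visible of it).
- models.silhouettes(target, picture): "mask" (400x640 bool, what is visible of it) and "box" ([left, top, width, height] in pixels, round what is visible of it).
The state is a dict: "t": time; "joint_positions": joint angles; "dq": joint speeds; "joint_torque": joint torques, N m; "eef_pos": TCP position; "ee_rot": TCP orientation; "force": force on the tool from outside, world axes, zero at the start; "ft_torque": the same for the moment, N m; "gripper_width": opening from 0.0 (shut) to 1.0 (fully open).
Only numpy, scipy, OpenCV 4.12 (cv2) and the standard library are available. Lean on these libraries where they do the work, as an engineer would, in place of code of your own. Each camera call takes 0.05 s, during which the arm holds its last target.

### The job

Take the blue key out of the key rack, push it fully home into the brass lock on the knife safe, and only then turn it clockwise as far as it goes to draw the hidden bolt. Then lift the lid by its black bar until it stands nearly upright and stays there by itself. Leave the key in the lock, turned and fully home, and leave the other keys and everything else where they are.

Things in the scene. Friction and masses are not known exactly. Their poses are not given: they have to be found in the camera images.
- key_blue: Blue key, 100 mm, 110 g, upright in one of the rack's 3 places. Origin: centre of the blade's tip; z up the key, x along the width of blade and handle. From the tip: flat steel blade 18 (x) by 5 mm (y), 32 long; round flange 34 mm across, z 32 to 38; shank 14 mm across; flat blue handle 46 (x) by 12 mm (y), z 50 to 100. Half a turn about z gives the same fit.
- key_seat (a point): Centre of the underside of the blue key's flange, 32 mm above the blade's tip. It meets the lock's face when the key is fully home.
- key_red: Red-handled key of the same outer form with a 12 mm square bit; does not fit the lock. Leave it in the rack.
- key_yellow: Yellow-handled key of the same outer form with a 12 mm round bit; does not fit the lock. Leave it in the rack.
- rack: Fixed wooden key rack, 250 (x) by 56 (y) by 45 mm high, origin at the centre of its underside. Three roomy slots (27 by 15 mm) at x = -80, 0, +80 mm; a key hangs in each by its flange on the rack's top, its tip 13 mm and its handle's top 113 mm above the table. Handles lie along the rack's x: grip them across its y.
- safe: Fixed grey steel knife safe, 200 (x) by 260 (y) by 90 mm high, origin at the centre of its underside; its front looks to its -x. A fixed ledge with the lock takes the front 64 mm of its top; the lid covers the rest.
- keyway (a point): Centre of the slot's mouth on the brass lock cylinder's face, 92 mm above the table (2 mm above the ledge); in the safe's frame x = -68, y = -80 mm. Turns with the cylinder: x along the slot, z up. Slot 20 (x) by 7 mm (y), 34 deep, with a 4 mm sloping lead-in round the mouth. The key goes in straight down.
- lock (a joint): Turn of the lock cylinder in rad: 0 locked (slot along the safe's x), grows clockwise seen from above to a stop at 1.35; starts at 0 to 0.2. It turns against light friction (0.1 N m) and stays where it is left; the bolt lets the lid go at about 0.95. Key and slot have about 0.1 rad of play.
- lid (a joint): Lid angle in rad: 0 shut, grows as it opens upward, stop at 1.6. Its hinge is stiff and the lid (0.45 kg) stays where it is left; lifting it by the bar takes about 8 N. Locked, it will not lift.
- lid_bar (a point): Middle of the black round lifting bar on the lid: 10 mm thick, 100 mm long, along the safe's y, its middle line 38 mm above the lid's top. Shut, it lies at x = -12, y = 55, z = 133 mm in the safe's frame: grip it from above across the safe's x; it can turn between the fingers.
- lid_hinge (a point): Middle of the lid's hinge line, along the far top edge of the safe: in the safe's frame x = 100, y = 0, z = 90 mm, axis along y. It turns with the lid.
- driver: Red-handled screwdriver, 200 mm, lying on the table; bystander.
- spice: Amber jar with red cap, 110 mm high; bystander.
- beaker: Blue plastic beaker, 95 mm high; bystander.
- trowel: Plasterer's steel trowel, 240 by 100 mm, lying on the table; bystander.

How it is judged:
By the outcome, as a careful person would: the job done as asked, in the order asked, and still so for the second after the job is handed in, with the robot touching nothing.
It also fails if it takes over 66 s, if anything falls off the work surface, if the arm or the gripper's body presses on something with over 40 N, if the wrist force passes 120 N, or if a joint passes its speed limit or range.

## Working session

There is one attempt and no reset: what is moved stays moved. The work goes in short steps, Python scripts to look and compute and a tool call to move; the robot and the scene stay as the last step left them, time stands still between calls to the robot, and variables do not carry over. Pictures are saved under pics/ and viewed, and the job is handed in when it is done.

Besides the shell and the picture viewer there is one more tool, called after ">>>" by a JSON object that holds its "method" and its "body". carry_out: Moves the arm, as the interface text tells. Its arguments: {"type":"object","properties":{"moves":{"type":"array","items":{"type":"number"}},"squeeze":{"type":"number"}},"required":["moves"]}

```bash
mkdir -p pics; ls; python3 - <<'E'
from plant import get_obs, vision, models, arm
import cv2
print(get_obs())
for n in ["scene","top"]:
    c=vision.camera(n); cv2.imwrite(f"pics/{n}0.png",c["img"]); print(n,c["mtx"],c["k1"],c["extrinsics"])
    for o in ["key_blue","key_red","key_yellow","rack","safe","keyway","lid_bar"]:
        print(o,[(round(r["p"],2),[round(float(x)) for x in r["box"]]) for r in models.spot_in(o,c)[:2]])
print(arm.tcp_to_grasp)
E
```

```text
pics
{'t': 0.0, 'joint_positions': array([ 1.14741755,  0.43522686,  0.0249634 ,  1.57414935, -0.01162333,
        1.13400876, -0.07508179]), 'dq': array([ 6.85636597e-05,  3.06135019e-05, -1.31645288e-03,  8.42568970e-04,
        8.26407125e-05, -2.16828065e-03,  1.54061716e-04]), 'joint_torque': array([-1.10456956e-04, -6.67854381e+01,  9.84919108e-01, -3.14465010e+01,
       -6.06178259e-02,  4.30789590e-02,  1.74933375e-04]), 'eef_pos': array([ 0.19684913, -0.59261488,  0.22592225]), 'ee_rot': array([-4.30393187e-04,  8.10942101e-01, -5.85125825e-01, -7.02208621e-04]), 'force': array([ 0.14295238,  0.14918726, -1.05800656]), 'ft_torque': array([ 0.0237913 , -0.02429562,  0.02029172]), 'gripper_width': 0.9974982754071596}
scene [[379.9008734    0.         316.82007681]
 [  0.         379.9008734  196.60172398]
 [  0.           0.           1.        ]] -0.0013835235345628443 [[-0.75085481  0.66044629  0.00526811  0.4020566 ]
 [-0.51217516 -0.5872859   0.62671515  0.22169727]
 [ 0.41700558  0.46787389  0.77923062 -1.44328924]
 [ 0.          0.          0.          1.        ]]
key_
[... 313 characters left out ...]
75, [316, 200, 102, 87])]
top [[495.3309612    0.         320.52469768]
 [  0.         495.3309612  196.01279784]
 [  0.           0.           1.        ]] -0.002505460931083376 [[-0.00912045 -0.99992028 -0.00873213  0.03981627]
 [ 0.98968769 -0.0102748   0.142873   -0.55607043]
 [-0.14295134 -0.00733902  0.98970251 -1.77375979]
 [ 0.          0.          0.          1.        ]]
key_blue [(0.6, [404, 220, 6, 14])]
key_red [(0.66, [388, 174, 12, 17])]
key_yellow [(0.52, [392, 197, 13, 12])]
rack [(0.62, [380, 170, 39, 69]), (0.18, [293, 220, 10, 13])]
safe [(0.79, [231, 178, 80, 65]), (0.37, [291, 218, 15, 12])]
keyway [(0.71, [290, 220, 13, 14])]
lid_bar [(0.71, [232, 179, 77, 41])]
0.0188
```

```bash
python3 - <<'E'
import cv2
a=cv2.imread("pics/scene0.png"); b=cv2.imread("pics/top0.png")
cv2.imwrite("pics/scene0c.png",cv2.resize(a[100:340,220:540],None,fx=2.5,fy=2.5,interpolation=cv2.INTER_CUBIC))
cv2.imwrite("pics/top0c.png",cv2.resize(b[150:270,220:430],None,fx=3.8,fy=3.8,interpolation=cv2.INTER_CUBIC))
E
```

```text
(no output)
```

View pics/scene0.png

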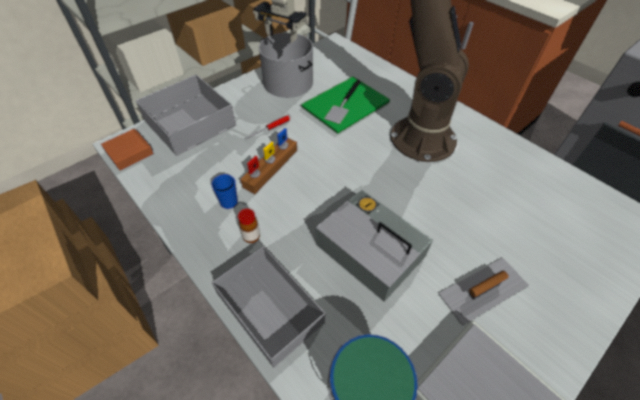

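View pics/scene0c.png

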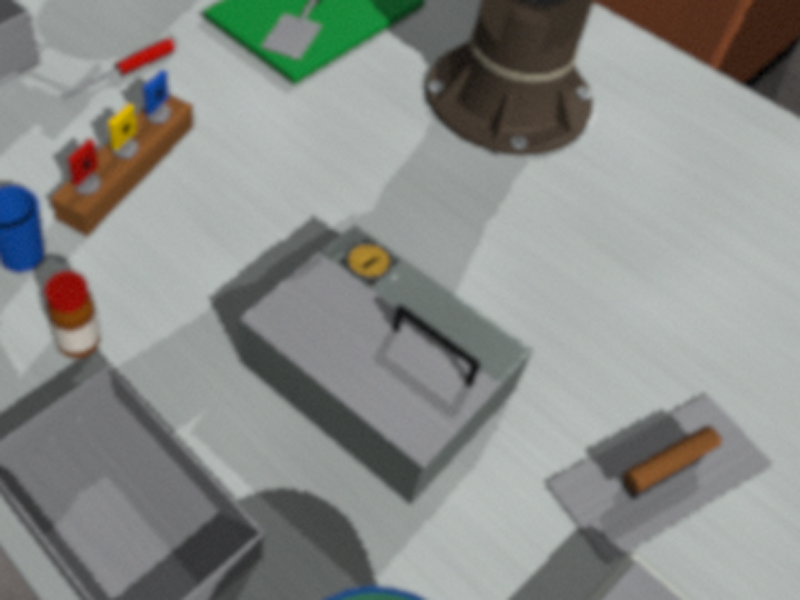

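View pics/top0c.png

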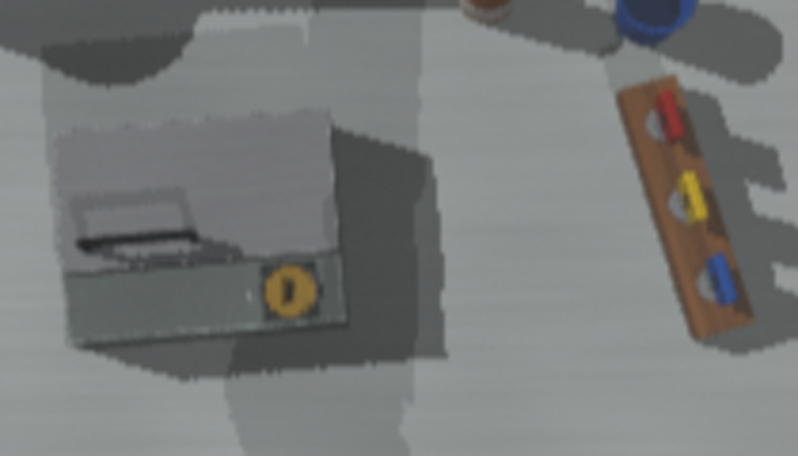

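View pics/top0.png

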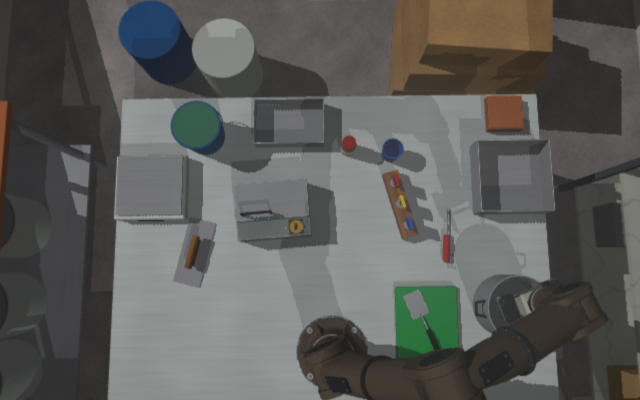

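```bash
cat > h.py <<'E'
import numpy as np, cv2
from scipy.spatial.transform import Rotation as R
def Rq(q): return R.from_quat([q[1],q[2],q[3],q[0]]).as_matrix()
def cam_pose(c,obs=None):
    """4x4 camera->world"""
    if "extrinsics" in c: return np.linalg.inv(c["extrinsics"])
    T=np.eye(4);T[:3,:3]=Rq(obs["ee_rot"]);T[:3,3]=obs["eef_pos"]
    return T@c["mount"]
def ray(c,px,obs=None):
    T=cam_pose(c,obs);M=c["mtx"]
    d=np.array([(px[0]-M[0,2])/M[0,0],(px[1]-M[1,2])/M[1,1]]);u=d.copy()
    for _ in range(10): u=d/(1+c["k1"]*(u@u))
    return T[:3,3],T[:3,:3]@np.array([u[0],-u[1],-1])
def back(c,px,z,obs=None):
    o,v=ray(c,px,obs);return o+v*(z-o[2])/v[2]
def proj(c,P,obs=None):
    T=np.linalg.inv(cam_pose(c,obs));P=np.atleast_2d(P)
    q=P@T[:3,:3].T+T[:3,3];u=np.c_[q[:,0]/-q[:,2],-q[:,1]/-q[:,2]]
    u=u*(1+c["k1"]*(u**2).sum(1))[:,None];M=c["mtx"]
    return u*[M[0,0],M[1,1]]+[M[0,2],M[1,2]]
def plan(obs,pos,Rt):
    """tool-frame rotvec deg and shift mm to reach pos,Rt"""
    R0=Rq(obs["ee_rot"]);return np.degrees(R.from_matrix(R0.T@Rt).as_rotvec()).round(2),(R0.T@(np.array(pos)-obs["eef_pos"])*1e3).round(1)
def down(yaw):
    """tool pointing down with jaw axis x at yaw"""
    c,s=np.cos(yaw),np.sin(yaw);return np.array([[c,s,0],[s,-c,0],[0,0,-1.]])
E
python3 - <<'E'
from h import *
from plant import *
c=vision.camera("top"); s=lambda a:(a[0]/3.8+220-.4,a[1]/3.8+150-.4)
for n,z,l in [("rack",.045,[(617,92),(675,77),(752,318),(695,340)]),("safe",.09,[(55,133),(330,112),(343,322),(70,345)]),("lock",.092,[(290,292)]),("bar",.133,[(82,243),(195,236)]),("handles top",.113,[(722,280),(694,198),(672,118)])]:
    print(n,[back(c,s(p),z).round(3)[:2] for p in l])
c=vision.camera("scene"); s=lambda a:(a[0]/2.5+220-.4,a[1]/2.5+100-.4)
for n,z,l in [("rack",.045,[(52,194),(88,219),(190,120),(173,97)]),("safe",.09,[(528,350),(412,500-40),(240,318),(355,228)]),("lock",.092,[(369,261)]),("bar",.133,[(398,313),(475,368)]),("handles top",.113,[(157,76),(124,107),(82,144)])]:
    print(n,[back(c,s(p),z).round(3)[:2] for p in l])
c=vision.camera("wrist"); print(c["mtx"],c["k1"],c["mount"])
cv2.imwrite("pics/w0.png",c["img"])
E
```

```text
rack [array([ 0.636, -0.192]), array([ 0.65 , -0.248]), array([ 0.416, -0.314]), array([ 0.396, -0.259])]
safe [array([0.594, 0.343]), array([0.611, 0.084]), array([0.413, 0.073]), array([0.394, 0.326])]
lock [array([0.441, 0.122])]
bar [array([0.485, 0.309]), array([0.49 , 0.206])]
handles top [array([ 0.447, -0.275]), array([ 0.523, -0.252]), array([ 0.598, -0.234])]
rack [array([ 0.651, -0.251]), array([ 0.64 , -0.185]), array([ 0.425, -0.24 ]), array([ 0.413, -0.293])]
safe [array([0.402, 0.326]), array([0.597, 0.331]), array([0.614, 0.084]), array([0.421, 0.076])]
lock [array([0.446, 0.124])]
bar [array([0.5  , 0.214]), array([0.491, 0.314])]
handles top [array([ 0.447, -0.28 ]), array([ 0.518, -0.26 ]), array([ 0.6 , -0.24])]
[[354.50206337   0.         322.47199162]
 [  0.         354.50206337 203.40681022]
 [  0.           0.           1.        ]] -0.050724835306101765 [[ 9.99999426e-01  8.88353492e-04  5.98862174e-04 -2.69078356e-04]
 [ 1.01058465e-03 -9.67735629e-01 -2.51965733e-01 -6.76455233e-02]
 [ 3.55705624e-04  2.51966194e-01 -9.67735972e-01 -1.58424963e-01]
 [ 0.00000000e+00  0.00000000e+00  0.00000000e+00  1.00000000e+00]]
```

View pics/w0.png

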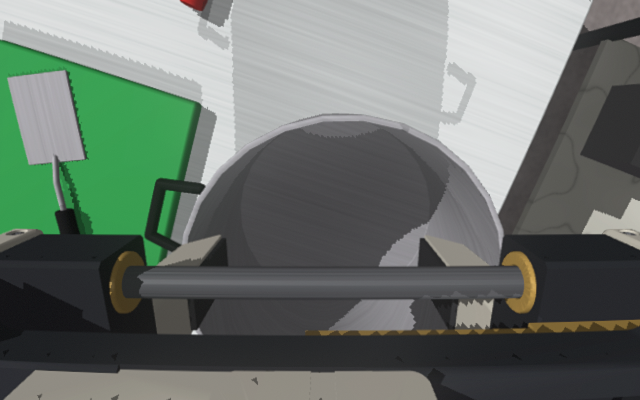

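```bash
python3 - <<'E'
from h import *
from plant import *
o=get_obs()
print(plan(o,[.383,-.296,.27],down(-1.30)), Rq(o["ee_rot"]).round(2))
E
```

```text
(array([ 0.  , -0.  ,  2.86]), array([-223.4, -270.1,  -43.2])) [[ 0.32 -0.95  0.  ]
 [-0.95 -0.32 -0.  ]
 [ 0.    0.   -1.  ]]
```

>>> {"method": "carry_out", "body": {"moves": [0, 0, 0, 0, 0, -45, 0, 0, 0, 2.9, -60, -70, -45, 0, 0, 0, 2.9, -223, -270, -44, 0, 0, 0, 2.9, -223, -270, -44, 0, 0, 0, 2.9, -223, -270, -44, 0, 0, 0, 2.9, -223, -270, -44, 0, 0, 0, 2.9, -223, -270, -44, 0, 0, 0, 2.9, -223, -270, -44, 0]}}

```text
t: 1.75
eef_pos: [0.3836, -0.2948, 0.2711]
ee_rot: [0.0, 0.796, -0.606, 0.0]
force: [0.4, -0.1, -0.3]
gripper_width: 0.998
```

```bash
cat > look.py <<'E'
import sys
from h import *
from plant import *
import pickle
name=sys.argv[1]
o=get_obs(); c=vision.camera("wrist")
pickle.dump((o,c),open(f"{name}.pkl","wb"))
cv2.imwrite(f"pics/{name}.png",c["img"])
print(o["t"],o["eef_pos"].round(4),np.degrees(np.arctan2(*Rq(o["ee_rot"])[[1,0],0])),o["joint_positions"].round(2),o["gripper_width"])
for t in sys.argv[2:]:
    print(t,[(round(r["p"],2),[round(float(x)) for x in r["box"]]) for r in models.spot_in(t,c)[:2]])
E
python3 look.py w1 key_blue
```

```text
1.75 [ 0.3836 -0.2948  0.2711] -74.5340025001093 [ 0.67  0.18 -0.15  1.83  0.03  1.14 -0.79] 0.9980107922824613
key_blue [(0.83, [310, 84, 33, 52])]
```

View pics/w1.png

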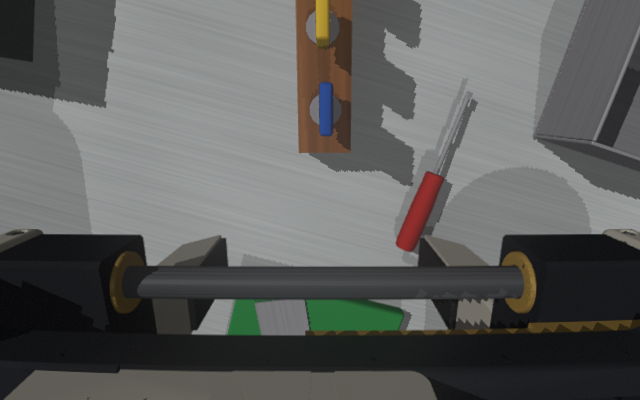

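```bash
python3 - <<'E'
from h import *
import pickle
o,c=pickle.load(open("w1.pkl","rb"))
im=c["img"].astype(int); H=cv2.cvtColor(c["img"],cv2.COLOR_BGR2HSV)
print(proj(c,[o["eef_pos"]],o))
m=((H[...,0]>105)&(H[...,0]<130)&(H[...,1]>120)).astype(np.uint8); m[:70]=0;m[145:]=0;m[:,:300]=0;m[:,350:]=0
ys,xs=np.nonzero(m);print(xs.min(),xs.max(),ys.min(),ys.max())
r=cv2.minAreaRect(np.c_[xs,ys].astype(np.float32));print(r)
cv2.imwrite("pics/w1c.png",cv2.resize(c["img"][60:170,280:380],None,fx=5,fy=5,interpolation=cv2.INTER_NEAREST))
# rack edges yaw from back-projected edges at z=.045
for row in (60,75,145):
    h=H[row];w=[x for x in range(270,380) if 3<h[x,0]<15 and h[x,1]>90]
    print(row,w[0],w[-1],back(c,(w[0],row),.045,o).round(4),back(c,(w[-1],row),.045,o).round(4))
E
```

```text
[[323.31340183 256.46913093]]
319 331 83 135
((325.0, 109.0), (52.0, 12.0), 90.0)
60 297 350 [ 0.4914 -0.2378  0.045 ] [ 0.5058 -0.29    0.045 ]
75 298 350 [ 0.4775 -0.2424  0.045 ] [ 0.4917 -0.2941  0.045 ]
145 299 346 [ 0.4082 -0.2615  0.045 ] [ 0.4217 -0.3103  0.045 ]
```

View pics/w1c.png

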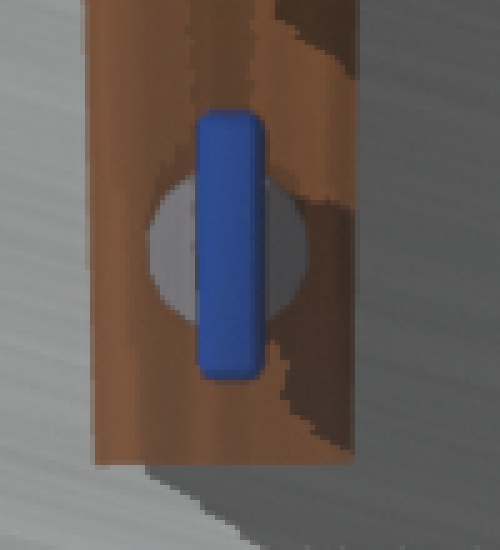

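```bash
python3 - <<'E'
from h import *
import pickle
o,c=pickle.load(open("w1.pkl","rb"))
for p,z in [((325.8,109),.113),((325.3,110),.051),((326,82.5),.113),((326,136),.113)]: print(back(c,p,z,o).round(4))
t=back(c,(325.8,109),.113,o)
Y=np.radians(-74.3)
print(plan(o,[t[0],t[1],.27],down(Y)), plan(o,[t[0],t[1],.069],down(Y)))
E
```

```text
[ 0.4515 -0.2787  0.113 ]
[ 0.451 -0.279  0.051]
[ 0.4728 -0.273   0.113 ]
[ 0.4293 -0.2851  0.113 ]
(array([-0.03, -0.05, -0.23]), array([  2.6, -69.7,   1.1])) (array([-0.03, -0.05, -0.23]), array([  2.5, -69.6, 202.1]))
```

>>> {"method": "carry_out", "body": {"moves": [0, 0, 0, 2.5, -70, 0, 0, 0, 0, 0, 2.5, -70, 0, 0, 0, 0, 0, 2.5, -70, 60, 0, 0, 0, 0, 2.5, -70, 110, 0, 0, 0, 0, 2.5, -70, 155, 0, 0, 0, 0, 2.5, -70, 185, 0, 0, 0, 0, 2.5, -70, 202, 0, 0, 0, 0, 2.5, -70, 202, 0], "squeeze": 35}}

```text
t: 2.65
eef_pos: [0.4536, -0.272, 0.067]
ee_rot: [-0.001, 0.799, -0.601, -0.002]
force: [0.5, 0.6, 0.5]
gripper_width: 1.002
```

```bash
python3 look.py w2
```

```text
2.65 [ 0.4536 -0.272   0.067 ] -73.92771435482192 [ 0.56  0.48 -0.16  1.97  0.11  0.7  -0.96] 1.0021921126275997
```

View pics/w2.png

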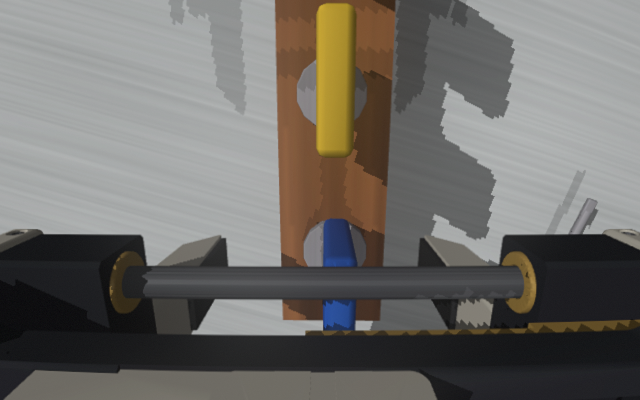

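```bash
python3 - <<'E'
from h import *
from plant import *
o=get_obs()
print(o["t"],o["eef_pos"],plan(o,[.4514,-.2787,.069],down(np.radians(-74.3))))
E
```

```text
2.7 [ 0.45476435 -0.27251444  0.06871046] (array([-0.07,  0.16,  0.37]), array([ 5. ,  4.9, -0.3]))
```

>>> {"method": "carry_out", "body": {"moves": [0, 0, 0.4, 5, 5, 0, 0, 0, 0, 0.4, 5, 5, 0, 0, 0, 0, 0.4, 5, 5, 0, 0, 0, 0, 0.4, 5, 5, 0, 0]}}

```text
t: 3.1
eef_pos: [0.4517, -0.279, 0.0695]
ee_rot: [-0.001, 0.797, -0.604, -0.0]
force: [0.3, -0.5, 0.1]
gripper_width: 1.001
```

```bash
python3 - <<'E'
from h import *
from plant import *
o=get_obs()
print(o["t"],o["eef_pos"],plan(o,[.4514,-.2787,.069],down(np.radians(-74.3))),o["dq"].round(3))
E
```

```text
3.1 [ 0.45174994 -0.2789902   0.06947997] (array([-0.13,  0.1 , -0.04]), array([-0.4,  0.3,  0.5])) [-0.005  0.007 -0.002  0.004 -0.002 -0.001 -0.001]
```

>>> {"method": "carry_out", "body": {"moves": [0, 0, 0, 0, 0, 0, 255, 0, 0, 0, 0, 0, 0, 255, 0, 0, 0, 0, 0, 0, 255, 0, 0, 0, 0, 0, 0, 255, 0, 0, 0, 0, 0, 0, 255, 0, 0, 0, 0, 0, 0, 255, 0, 0, 0, 0, 0, 0, 255, 0, 0, 0, 0, 0, 0, 255], "squeeze": 35}}

```text
t: 3.9
eef_pos: [0.4517, -0.279, 0.0695]
ee_rot: [-0.001, 0.797, -0.604, -0.0]
force: [-0.5, 0.4, -0.2]
gripper_width: 0.354
```

>>> {"method": "carry_out", "body": {"moves": [0, 0, 0, 0, 0, 0, 255, 0, 0, 0, 0, 0, 0, 255, 0, 0, 0, 0, 0, 0, 255, 0, 0, 0, 0, 0, 0, 255, 0, 0, 0, 0, 0, 0, 255, 0, 0, 0, 0, 0, 0, 255, 0, 0, 0, 0, 0, 0, 255, 0, 0, 0, 0, 0, 0, 255]}}

```text
t: 4.7
eef_pos: [0.4518, -0.279, 0.0695]
ee_rot: [-0.001, 0.797, -0.604, -0.0]
force: [0.6, -1.0, -0.1]
gripper_width: 0.13
```

>>> {"method": "carry_out", "body": {"moves": [0, 0, 0, 0, 0, -20, 255, 0, 0, 0, 0, 0, -40, 255, 0, 0, 0, 0, 0, -60, 255, 0, 0, 0, 0, 0, -90, 255, 0, 0, 0, 0, 0, -130, 255, 0, 0, 0, 0, 0, -165, 255, 0, 0, 0, 0, 0, -165, 255, 0, 0, 0, 0, 0, -165, 255]}}

```text
t: 5.5
eef_pos: [0.4516, -0.2795, 0.2348]
ee_rot: [-0.001, 0.797, -0.604, 0.001]
force: [0.2, 0.2, -1.3]
gripper_width: 0.128
```

```bash
python3 look.py w3; python3 - <<'E'
from h import *
from plant import *
o=get_obs()
for f in (.35,.7,1):
  p=np.array([.4517,-.279,.235])*(1-f)+f*np.array([.515,.127,.235]); print(plan(o,p,down(np.radians(-74.3+168.5*f))))
E
```

```text
5.5 [ 0.4516 -0.2795  0.2348] -74.34748686836019 [ 0.6   0.29 -0.18  1.78  0.05  1.08 -0.9 ] 0.1278866582484667
(array([ -0.15,   0.08, -59.02]), array([-130.8,  -60.5,   -0.8]))
(array([  -0.19,   -0.  , -117.99]), array([-261.7, -120.1,   -0.4]))
(array([-2.1000e-01, -1.0000e-01, -1.6854e+02]), array([-3.738e+02, -1.713e+02, -1.000e-01]))
```

View pics/w3.png

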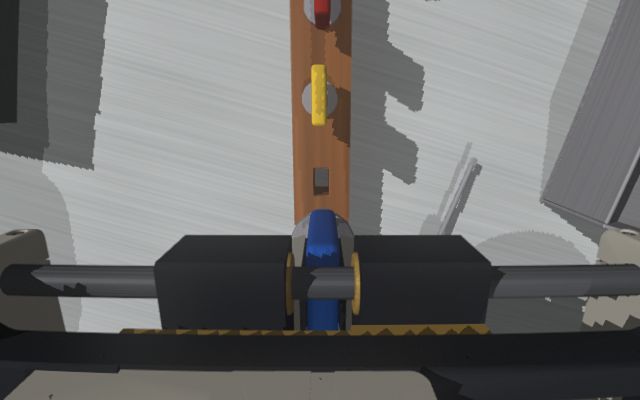

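>>> {"method": "carry_out", "body": {"moves": [0, 0, -8, -18, -8, 0, 255, 0, 0, -16, -36, -17, 0, 255, 0, 0, -24, -54, -25, 0, 255, 0, 0, -32, -72, -33, 0, 255, 0, 0, -40, -90, -41, 0, 255, 0, 0, -48, -108, -49, 0, 255, 0, 0, -56, -126, -57, 0, 255, 0, 0, -64, -144, -66, 0, 255]}}

```text
t: 6.35
eef_pos: [0.4746, -0.1218, 0.2325]
ee_rot: [-0.002, 0.996, -0.087, -0.001]
force: [0.5, 0.5, -1.4]
gripper_width: 0.129
```

```bash
python3 - <<'E'
from h import *
from plant import *
o=get_obs()
print(o["joint_positions"].round(2),plan(o,[.515,.127,.235],down(np.radians(94))))
E
```

```text
[ 0.52  0.25 -0.46  1.85  0.12  1.07 -0.16] (array([-2.7000e-01, -5.0000e-02, -1.0401e+02]), array([  -3.4, -252. ,   -1.7]))
```

>>> {"method": "carry_out", "body": {"moves": [0, 0, -8, 0, -19, 0, 255, 0, 0, -16, 0, -38, 0, 255, 0, 0, -24, 0, -57, -1, 255, 0, 0, -32, -1, -76, -1, 255, 0, 0, -40, -1, -95, -1, 255, 0, 0, -48, -1, -115, -1, 255, 0, 0, -56, -1, -135, -2, 255, 0, 0, -64, -2, -155, -2, 255]}}

```text
t: 7.15
eef_pos: [0.4987, 0.0318, 0.2334]
ee_rot: [-0.003, 0.89, 0.457, -0.001]
force: [-0.6, -0.0, -0.4]
gripper_width: 0.129
```

```bash
python3 - <<'E'
from h import *
from plant import *
o=get_obs()
print(o["joint_positions"].round(2),plan(o,[.515,.127,.235],down(np.radians(94))))
E
```

```text
[ 0.41  0.32 -0.73  1.81  0.23  1.1   0.55] (array([ -0.35,  -0.14, -39.67]), array([ 86.8, -42.3,  -1.4]))
```

>>> {"method": "carry_out", "body": {"moves": [0, 0, -8, 17, -9, 0, 255, 0, 0, -16, 34, -17, 0, 255, 0, 0, -24, 52, -26, -1, 255, 0, 0, -32, 70, -34, -1, 255, 0, 0, -39.7, 87, -42, -1, 255, 0, 0, -39.7, 87, -42, -1, 255, 0, 0, -39.7, 87, -42, -1, 255, 0, 0, -39.7, 87, -42, -1, 255]}}

```text
t: 7.95
eef_pos: [0.5149, 0.1258, 0.2338]
ee_rot: [-0.003, 0.683, 0.73, -0.001]
force: [-0.3, -0.2, -1.1]
gripper_width: 0.13
```

```bash
python3 look.py w4 keyway lid_bar safe
```

```text
7.95 [0.5149 0.1258 0.2338] 93.8446075551201 [ 0.32  0.42 -0.89  1.74  0.34  1.16  0.97] 0.12958360699600313
keyway [(0.6, [292, 79, 62, 73])]
lid_bar [(0.81, [264, 147, 311, 117])]
safe [(0.78, [260, 71, 318, 194])]
```

View pics/w4.png

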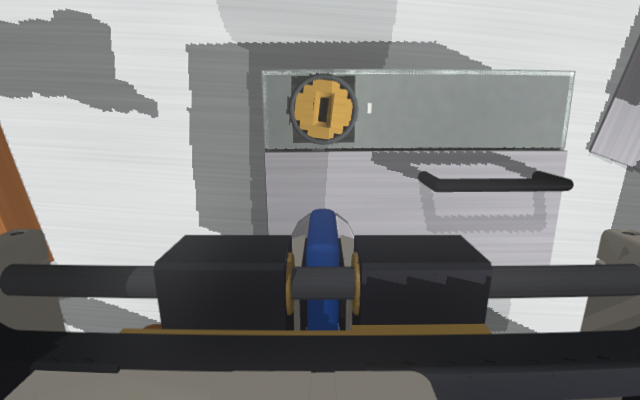

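```bash
python3 - <<'E'
import cv2
a=cv2.imread("pics/w4.png")
cv2.imwrite("pics/w4c.png",cv2.resize(a[66:151,280:380],None,fx=7,fy=7,interpolation=cv2.INTER_CUBIC))
cv2.imwrite("pics/w4k.png",cv2.resize(a[200:340,270:380],None,fx=4,fy=4,interpolation=cv2.INTER_CUBIC))
E
```

```text
(no output)
```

View pics/w4c.png

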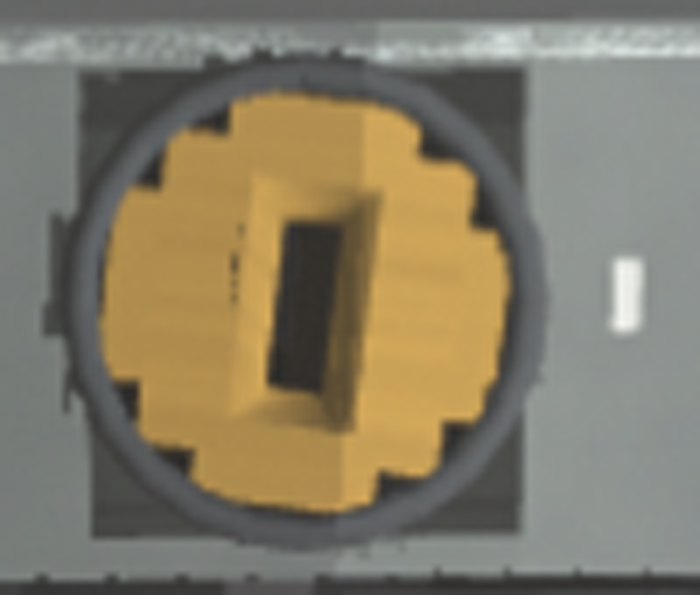

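View pics/w4k.png

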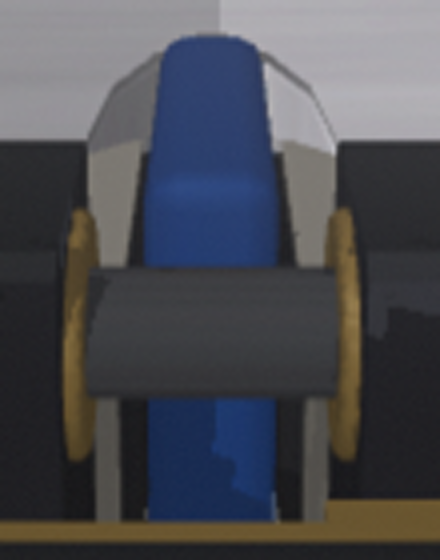

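```bash
python3 - <<'E'
from h import *
import pickle
o,c=pickle.load(open("w4.pkl","rb"))
T=np.eye(4);T[:3,:3]=Rq(o["ee_rot"]);T[:3,3]=o["eef_pos"]
for y in (-22,-23,-24): print(proj(c,(T@[0,y/1e3,-.044,1])[:3],o), proj(c,(T@[0,y/1e3,.006,1])[:3],o))
s=lambda a:(a[0]/7+280-.43,a[1]/7+66-.43)
P=[back(c,s(p),.092,o) for p in [(255,175),(380,192),(352,432),(230,415)]]
print(np.mean(P,0), back(c,s((306,302)),.092,o))
for a,b in((0,3),(1,2)): d=P[a]-P[b]; print(np.linalg.norm(d),np.degrees(np.arctan2(d[1],d[0])))
for a,b in((0,1),(3,2)): d=P[a]-P[b]; print(np.linalg.norm(d),np.degrees(np.arctan2(d[1],d[0])))
# safe front top edge & side
a=back(c,(264,71),.09,o);b=back(c,(574,72),.09,o);print(a,b,np.degrees(np.arctan2(*(b-a)[[1,0]])),np.linalg.norm(b-a))
for p in [(430,184),(566,184)]: print('bar',back(c,p,.133,o))
E
```

```text
[[321.53536072 246.71411675]] [[321.78131554 208.37855219]]
[[321.53040389 243.99176054]] [[321.77818674 206.3697245 ]]
[[321.52543143 241.25744153]] [[321.77505095 204.35494302]]
[0.44474815 0.12238939 0.092     ] [0.44443435 0.12258442 0.092     ]
0.027575905980464006 177.3875918978061
0.027665547553254847 177.27969205427254
0.014665096262076136 -93.66364011737969
0.014614929207457642 -94.01856542497157
[0.41774838 0.07265842 0.09      ] [0.39869357 0.3290773  0.09      ] 94.24991065739053 0.25712589902202604
bar [0.49407993 0.20581281 0.133     ]
bar [0.48684486 0.31154978 0.133     ]
```

```bash
python3 - <<'E'
from h import *
from plant import *
o=get_obs()
print(plan(o,[.4441,.122,.165],down(np.radians(87.))))
E
```

```text
(array([-0.3 , -0.2 ,  6.92]), array([  0.4, -71. ,  69.9]))
```

>>> {"method": "carry_out", "body": {"moves": [-0.2, -0.2, 3.5, 0, -25, 0, 255, -0.2, -0.2, 6.9, 0.4, -50, 0, 255, -0.2, -0.2, 6.9, 0.4, -71, 10, 255, -0.2, -0.2, 6.9, 0.4, -71, 30, 255, -0.2, -0.2, 6.9, 0.4, -71, 50, 255, -0.2, -0.2, 6.9, 0.4, -71, 70, 255, -0.2, -0.2, 6.9, 0.4, -71, 70, 255, -0.2, -0.2, 6.9, 0.4, -71, 70, 255]}}

```text
t: 8.95
eef_pos: [0.4441, 0.122, 0.1653]
ee_rot: [-0.001, 0.725, 0.688, -0.001]
force: [-0.1, 0.0, -0.9]
gripper_width: 0.131
```

```bash
python3 look.py w5; python3 - <<'E'
from h import *
from plant import *
o=get_obs()
print(plan(o,[.4441,.122,.150],down(np.radians(87.))))
for n in ("scene","top"):
    c=vision.camera(n);u,v=proj(c,[[.444,.122,.1]])[0].astype(int)
    cv2.imwrite(f"pics/{n}5.png",cv2.resize(c["img"][v-40:v+40,u-50:u+50],None,fx=7,fy=7,interpolation=cv2.INTER_CUBIC))
E
```

```text
8.95 [0.4441 0.122  0.1653] 87.01210532164166 [ 0.31  0.37 -0.87  1.99  0.35  0.94  0.78] 0.13124843879157064
(array([-0.05, -0.01,  0.01]), array([-0.2, -0.4, 15.8]))
```

View pics/scene5.png

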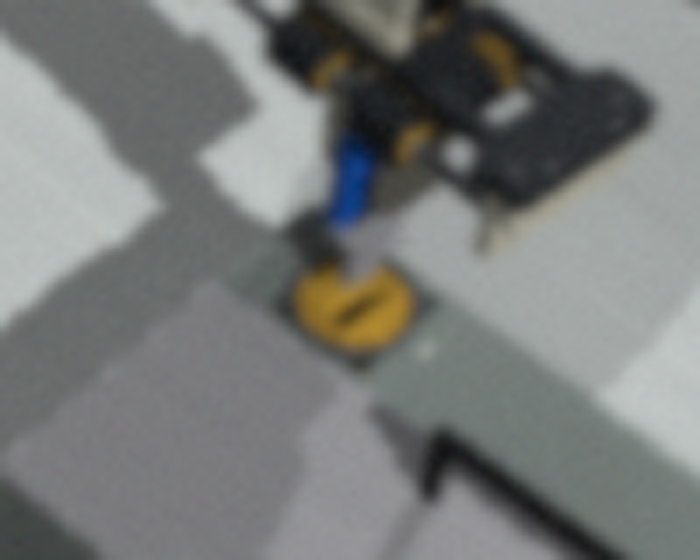

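View pics/w5.png

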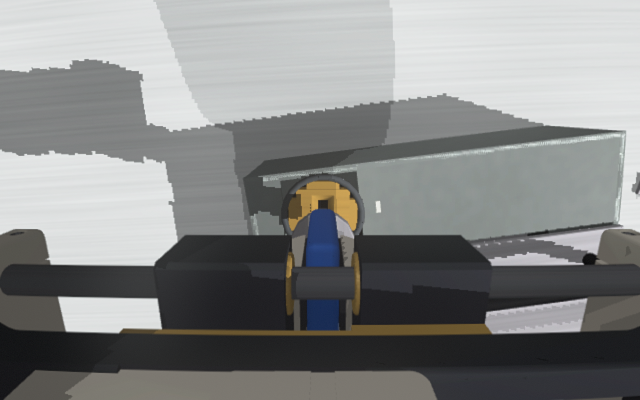

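>>> {"method": "carry_out", "body": {"moves": [0, 0, 0, 0, 0, 8, 255, 0, 0, 0, 0, 0, 14, 255, 0, 0, 0, 0, 0, 18, 255, 0, 0, 0, 0, 0, 22, 255, 0, 0, 0, 0, 0, 26, 255, 0, 0, 0, 0, 0, 30, 255, 0, 0, 0, 0, 0, 30, 255]}}

```text
t: 9.8
eef_pos: [0.4445, 0.1222, 0.1354]
ee_rot: [-0.0, 0.725, 0.688, -0.0]
force: [-0.7, -0.9, -2.2]
gripper_width: 0.129
```

>>> {"method": "carry_out", "body": {"moves": [0, 0, 0, 0, 0, 5, 255, 0, 0, 0, 0, 0, 10, 255, 0, 0, 0, 0, 0, 14, 255, 0, 0, 0, 0, 0, 17, 255, 0, 0, 0, 0, 0, 19, 255, 0, 0, 0, 0, 0, 19, 255]}}

```text
t: 10.4
eef_pos: [0.4444, 0.1222, 0.1165]
ee_rot: [-0.0, 0.725, 0.688, -0.0]
force: [-0.7, -0.1, -0.3]
gripper_width: 0.131
```

>>> {"method": "carry_out", "body": {"moves": [0, 0, 0, 0, 0, 1, 255, 0, 0, 0, 0, 0, 2, 255, 0, 0, 0, 0, 0, 2.5, 255, 0, 0, 0, 0, 0, 2.5, 255]}}

```text
t: 10.8
eef_pos: [0.4446, 0.1223, 0.1161]
ee_rot: [0.001, 0.725, 0.688, -0.0]
force: [-10.6, -5.1, 37.2]
gripper_width: 0.129
```

>>> {"method": "carry_out", "body": {"moves": [0, 0, 0, 0, 0, 0.2, 255, 0, 0, 8, 0, 0, 0.2, 255, 0, 0, 16, 0, 0, 0.2, 255, 0, 0, 24, 0, 0, 0.2, 255, 0, 0, 32, 0, 0, 0.2, 255, 0, 0, 40, 0, 0, 0.2, 255, 0, 0, 48, 0, 0, 0.2, 255, 0, 0, 54, 0, 0, 0.2, 255]}}

```text
t: 11.6
eef_pos: [0.4449, 0.1222, 0.1164]
ee_rot: [0.001, 0.96, 0.282, 0.0]
force: [-1.9, -1.3, 6.1]
gripper_width: 0.129
```

```bash
cat > st.py <<'E'
from h import *
from plant import *
o=get_obs()
print(round(o["t"],2),o["eef_pos"].round(4),"yaw",np.degrees(np.arctan2(*Rq(o["ee_rot"])[[1,0],0])).round(2),o["force"].round(1),o["ft_torque"].round(2),o["joint_positions"].round(2),o["gripper_width"].round(3))
E
python3 st.py
```

```text
Traceback (most recent call last):
  File "st.py", line 4, in <module>
    print(round(o["t"],2),o["eef_pos"].round(4),"yaw",np.degrees(np.arctan2(*Rq(o["ee_rot"])[[1,0],0])).round(2),o["force"].round(1),o["ft_torque"].round(2),o["joint_positions"].round(2),o["gripper_width"].round(3))
                                                                                                                                                                                           ^^^^^^^^^^^^^^^^^^^^^^^^
AttributeError: 'float' object has no attribute 'round'
```

```bash
sed -i 's/,o\["gripper_width"\].round(3)//' st.py; python3 st.py
```

```text
11.6 [0.4449 0.1222 0.1164] yaw 32.71 [-1.9 -1.3  6.1] [-0.45  0.26  0.11] [ 0.08  0.37 -0.59  2.06  0.29  0.79 -0.11]
```

>>> {"method": "carry_out", "body": {"moves": [0, 0, 6, 0, 0, 0.2, 255, 0, 0, 12, 0, 0, 0.2, 255, 0, 0, 16, 0, 0, 0.2, 255, 0, 0, 18, 0, 0, 0.2, 255, 0, 0, 20, 0, 0, 0.2, 255, 0, 0, 20, 0, 0, 0.2, 255]}}

```text
t: 12.2
eef_pos: [0.4449, 0.1222, 0.1164]
ee_rot: [0.001, 0.994, 0.11, 0.001]
force: [-0.2, -0.3, 3.7]
gripper_width: 0.132
```

```bash
python3 st.py
```

```text
12.2 [0.4449 0.1222 0.1164] yaw 12.69 [-0.2 -0.3  3.7] [-0.27  0.26  0.05] [ 0.02  0.36 -0.5   2.06  0.25  0.78 -0.42]
```

>>> {"method": "carry_out", "body": {"moves": [0, 0, 3, 0, 0, 0.2, 255, 0, 0, 5, 0, 0, 0.2, 255, 0, 0, 5, 0, 0, 0.2, 255]}}

```text
t: 12.5
eef_pos: [0.4449, 0.1222, 0.1164]
ee_rot: [0.002, 0.998, 0.068, 0.001]
force: [-2.0, -1.7, 5.4]
gripper_width: 0.128
```

```bash
python3 st.py
```

```text
12.5 [0.4449 0.1222 0.1164] yaw 7.75 [-2.  -1.7  5.4] [-0.3   0.36  0.32] [-0.    0.35 -0.48  2.06  0.24  0.78 -0.49]
```

>>> {"method": "carry_out", "body": {"moves": [0, 0, 3, 0, 0, 0.2, 255, 0, 0, 5, 0, 0, 0.2, 255, 0, 0, 5, 0, 0, 0.2, 255]}}

```text
t: 12.8
eef_pos: [0.4449, 0.1223, 0.1164]
ee_rot: [0.002, 1.0, 0.025, 0.001]
force: [-2.4, -2.0, 5.4]
gripper_width: 0.136
```

```bash
python3 st.py; python3 look.py w6
```

```text
12.8 [0.4449 0.1223 0.1164] yaw 2.89 [-2.4 -2.   5.4] [-0.32  0.36  0.91] [-0.02  0.35 -0.46  2.06  0.23  0.77 -0.57]
12.8 [0.4449 0.1223 0.1164] 2.8933848088850054 [-0.02  0.35 -0.46  2.06  0.23  0.77 -0.57] 0.13644301763297262
```

View pics/w6.png

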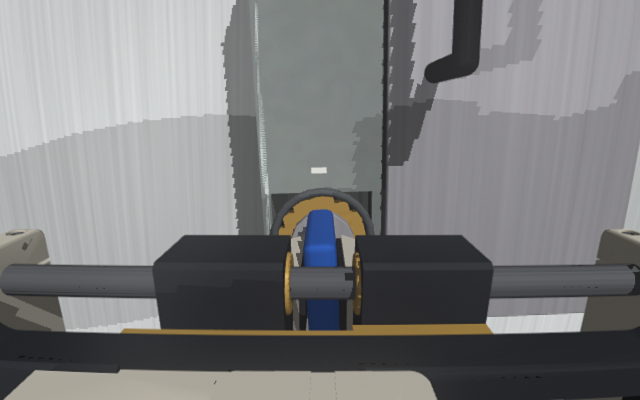

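>>> {"method": "carry_out", "body": {"moves": [0, 0, -3, 0, 0, 0, 255, 0, 0, -5, 0, 0, 0, 200, 0, 0, -5, 0, 0, 0, 130, 0, 0, -5, 0, 0, 0, 110, 0, 0, -5, 0, 0, 0, 110, 0, 0, -5, 0, 0, 0, 110, 0, 0, -5, 0, 0, 0, 110]}}

```text
t: 13.55
eef_pos: [0.4449, 0.1223, 0.1164]
ee_rot: [0.002, 0.998, 0.069, 0.001]
force: [0.1, -0.3, 0.4]
gripper_width: 0.558
```

```bash
python3 st.py; python3 look.py w7
```

```text
13.55 [0.4449 0.1223 0.1164] yaw 7.94 [ 0.1 -0.3  0.4] [ 0.   -0.1   0.03] [-0.    0.35 -0.48  2.06  0.24  0.78 -0.49]
13.55 [0.4449 0.1223 0.1164] 7.9385456567416455 [-0.    0.35 -0.48  2.06  0.24  0.78 -0.49] 0.5579378670411207
```

View pics/w7.png

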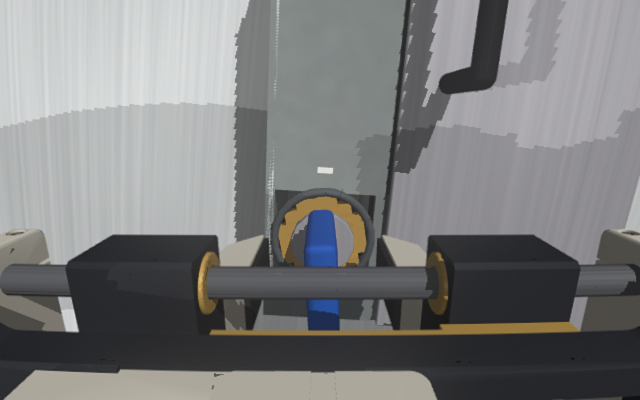

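>>> {"method": "carry_out", "body": {"moves": [0, 0, 0, 0, 0, -20, 110, 0, 0, 0, 0, 0, -45, 110, 0, 0, 0, 0, 0, -80, 110, 0, 0, 0, 0, 20, -120, 110, 0, 0, 0, 0, 50, -130, 110, 0, 0, 0, 0, 65, -130, 110, 0, 0, 0, 0, 65, -130, 110, 0, 0, 0, 0, 65, -130, 110]}}

```text
t: 14.4
eef_pos: [0.4533, 0.0588, 0.2464]
ee_rot: [0.002, 0.998, 0.069, 0.001]
force: [-0.2, -0.2, -0.2]
gripper_width: 0.569
```

```bash
python3 st.py; python3 look.py w8 lid_bar
```

```text
14.4 [0.4533 0.0588 0.2464] yaw 7.92 [-0.2 -0.2 -0.2] [ 0.01 -0.15 -0.01] [ 0.17  0.18 -0.48  1.9   0.1   1.08 -0.21]
14.4 [0.4533 0.0588 0.2464] 7.91880380415785 [ 0.17  0.18 -0.48  1.9   0.1   1.08 -0.21] 0.5686864103389208
lid_bar [(0.77, [358, 0, 182, 186]), (0.15, [295, 90, 54, 52])]
```

View pics/w8.png

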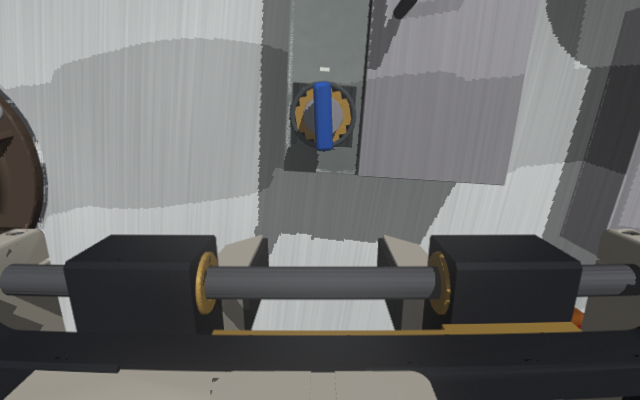

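```bash
python3 - <<'E'
from h import *
import pickle
o,c=pickle.load(open("w8.pkl","rb"))
H=cv2.cvtColor(c["img"],cv2.COLOR_BGR2HSV)
m=((H[...,0]>105)&(H[...,0]<130)&(H[...,1]>120)).astype(np.uint8); m[:70]=0;m[165:]=0;m[:,:290]=0;m[:,360:]=0
ys,xs=np.nonzero(m)
for y in range(80,156,6):
  w=np.nonzero(m[y])[0]; print(y,w.min() if len(w) else 0,w.max() if len(w) else 0,end=';')
l=cv2.fitLine(np.c_[xs,ys].astype(np.float32),cv2.DIST_L2,0,.01,.01).ravel();print(l)
a=back(c,(l[2]-l[0]*25,l[3]-l[1]*25),.16,o);b=back(c,(l[2]+l[0]*25,l[3]+l[1]*25),.16,o);print(a,b,np.degrees(np.arctan2(*(a-b)[[1,0]])))
# handle top width: expected for home
print(len(xs))
cv2.imwrite("pics/w8c.png",cv2.resize(c["img"][65:180,265:385],None,fx=5,fy=5,interpolation=cv2.INTER_CUBIC))
E
```

```text
80 0 0;86 313 330;92 314 330;98 314 330;104 314 330;110 315 331;116 315 331;122 315 331;128 315 331;134 316 331;140 316 331;146 316 332;152 0 0;[3.6831941e-02 9.9932146e-01 3.2275418e+02 1.1550132e+02]
[0.44200242 0.13901071 0.16      ] [0.44772092 0.10668684 0.16      ] 100.0325392120789
1135
```

View pics/w8c.png

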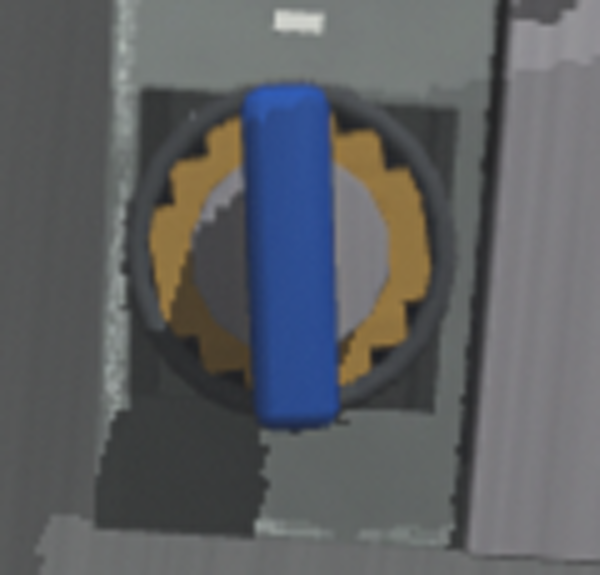

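```bash
python3 - <<'E'
from h import *
from plant import *
o=get_obs()
print(plan(o,[.4904,.185,.24],down(np.radians(4.3))))
E
```

```text
(array([ 0.18, -0.08,  3.73]), array([  54.4, -119.1,    6. ]))
```

>>> {"method": "carry_out", "body": {"moves": [0.2, 0, 3.7, 20, -45, 0, 110, 0.2, 0, 3.7, 40, -90, 3, 110, 0.2, 0, 3.7, 54, -119, 6, 110, 0.2, 0, 3.7, 54, -119, 6, 110, 0.2, 0, 3.7, 54, -119, 6, 110, 0.2, 0, 3.7, 54, -119, 6, 110]}}

```text
t: 15.1
eef_pos: [0.4896, 0.1842, 0.2396]
ee_rot: [0.0, 0.999, 0.038, 0.0]
force: [0.3, -0.3, -1.1]
gripper_width: 0.565
```

```bash
python3 look.py w9 lid_bar; python3 - <<'E'
from h import *
from plant import *
o=get_obs()
print(plan(o,[.4904,.261,.24],down(np.radians(4.3))))
E
```

```text
15.1 [0.4896 0.1842 0.2396] 4.325166483744393 [-0.05  0.31 -0.52  1.77  0.17  1.11 -0.56] 0.5648338491540589
lid_bar [(0.67, [301, 0, 170, 302])]
(array([ 0.02, -0.07, -0.05]), array([  6.2, -77. ,  -0. ]))
```

View pics/w9.png

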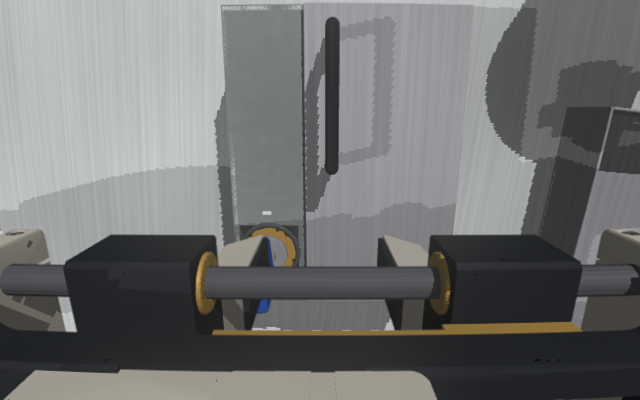

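```bash
python3 - <<'E'
from h import *
import pickle
o,c=pickle.load(open("w9.pkl","rb"))
a=back(c,(332,22),.133,o);b=back(c,(332.5,170),.133,o);m=(a+b)/2;print(a,b,m,np.degrees(np.arctan2(*(a-b)[[1,0]])))
for z in (.24,.114): print(plan(o,[m[0],m[1],z],down(np.radians(4.3))))
E
```

```text
[0.4866723  0.31251687 0.133     ] [0.49534655 0.20956117 0.133     ] [0.49100942 0.26103902 0.133     ] 94.81592799373192
(array([ 0.03, -0.03,  0.03]), array([  7.2, -76.5,  -0.4]))
(array([ 0.03, -0.03,  0.03]), array([  7.1, -76.6, 125.6]))
```

>>> {"method": "carry_out", "body": {"moves": [0, 0, 0, 3.5, -40, 0, 110, 0, 0, 0, 7, -77, 10, 110, 0, 0, 0, 7, -77, 40, 110, 0, 0, 0, 7, -77, 75, 110, 0, 0, 0, 7, -77, 105, 110, 0, 0, 0, 7, -77, 125, 110, 0, 0, 0, 7, -77, 125, 110, 0, 0, 0, 7, -77, 125, 110]}}

```text
t: 16.0
eef_pos: [0.4916, 0.2605, 0.1156]
ee_rot: [0.0, 0.999, 0.037, 0.001]
force: [0.7, -0.8, -0.5]
gripper_width: 0.567
```

```bash
python3 look.py w10; python3 st.py;python3 - <<'E'
from h import *
from plant import *
o=get_obs()
print(plan(o,[.491,.261,.114],down(np.radians(4.3))))
E
```

```text
16.0 [0.4916 0.2605 0.1156] 4.199544534804198 [-0.22  0.5  -0.5   1.84  0.3   0.88 -0.79] 0.567496593507737
16.05 [0.4921 0.261  0.1162] yaw 4.2 [ 0.  -0.3 -0.3] [ 0.08 -0.1  -0.03] [-0.22  0.49 -0.5   1.84  0.3   0.88 -0.79]
(array([-0.02, -0.16, -0.1 ]), array([-1.1, -0.1,  2.2]))
```

View pics/w10.png

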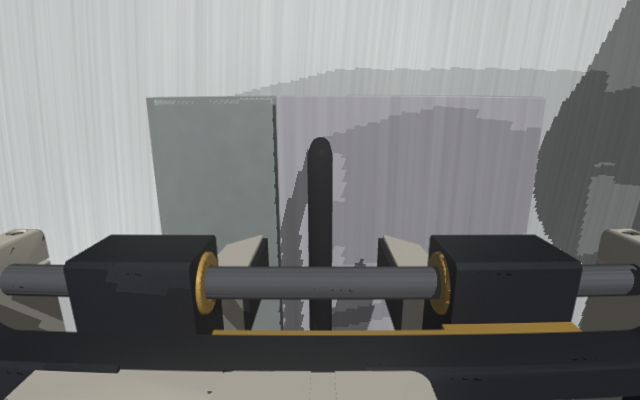

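>>> {"method": "carry_out", "body": {"moves": [0, -0.1, 0, -1, 0, 2, 110, 0, -0.1, 0, -1, 0, 2, 255, 0, -0.1, 0, -1, 0, 2, 255, 0, -0.1, 0, -1, 0, 2, 255, 0, -0.1, 0, -1, 0, 2, 255, 0, -0.1, 0, -1, 0, 2, 255, 0, -0.1, 0, -1, 0, 2, 255, 0, -0.1, 0, -1, 0, 2, 255], "squeeze": 20}}

```text
t: 16.85
eef_pos: [0.4906, 0.2609, 0.1142]
ee_rot: [-0.0, 0.999, 0.037, 0.0]
force: [-2.3, -0.3, 1.3]
gripper_width: 0.096
```

>>> {"method": "carry_out", "body": {"moves": [0, 0, 0, 0, 0, 0, 255, 0, 0, 0, 0, 0, 0, 255]}}

```text
t: 17.05
eef_pos: [0.4906, 0.2609, 0.1142]
ee_rot: [0.0, 0.999, 0.037, 0.0]
force: [-1.1, -1.0, 1.6]
gripper_width: 0.102
```

```bash
python3 st.py;python3 - <<'E'
from h import *
from plant import *
o=get_obs()
# arc in tool axes: tool x ~ safe x; shift_x, shift_z
for th in range(0,86,6):
    a=np.radians(th); x,z=-112,43
    # rotate about y so that lid rises
    X=x*np.cos(a)+z*np.sin(a); Z=-x*np.sin(a)+z*np.cos(a)
    d=np.array([X-x,0,Z-z]); s=np.radians(4.3); w=np.array([d[0]*np.cos(s),d[0]*np.sin(s),d[2]])
    print(th,(Rq(o["ee_rot"]).T@w).round(1))
E
```

```text
17.05 [0.4906 0.2609 0.1142] yaw 4.22 [-1.1 -1.   1.6] [-0.11  0.13  0.  ] [-0.23  0.5  -0.5   1.84  0.3   0.88 -0.79]
0 [0. 0. 0.]
6 [  5.1  -0.  -11.5]
12 [ 11.4  -0.  -22.3]
18 [ 18.8  -0.  -32.5]
24 [ 27.2  -0.  -41.8]
30 [ 36.5  -0.  -50.2]
36 [ 46.7  -0.1 -57.6]
42 [ 57.6  -0.1 -63.9]
48 [ 69.   -0.1 -69. ]
54 [ 81.   -0.1 -72.9]
60 [ 93.3  -0.1 -75.5]
66 [ 1.057e+02 -1.000e-01 -7.680e+01]
72 [118.3  -0.2 -76.8]
78 [130.8  -0.2 -75.5]
84 [143.1  -0.2 -72.9]
```

>>> {"method": "carry_out", "body": {"moves": [0, 0, 0, 2, 0, -5, 255, 0, 0, 0, 5, 0, -11.5, 255, 0, 0, 0, 11.4, 0, -22.3, 255, 0, 0, 0, 18.8, 0, -32.5, 255, 0, 0, 0, 18.8, 0, -32.5, 255]}}

```text
t: 17.55
eef_pos: [0.51, 0.2624, 0.1488]
ee_rot: [0.0, 0.999, 0.037, 0.0]
force: [-6.9, -2.7, 6.2]
gripper_width: 0.1
```

```bash
python3 st.py; python3 look.py w11
```

```text
17.55 [0.51   0.2624 0.1488] yaw 4.19 [-6.9 -2.7  6.2] [-0.52  1.42  0.03] [-0.21  0.48 -0.5   1.77  0.28  0.97 -0.75]
17.55 [0.51   0.2624 0.1488] 4.189937166258565 [-0.21  0.48 -0.5   1.77  0.28  0.97 -0.75] 0.10023968818090907
```

View pics/w11.png

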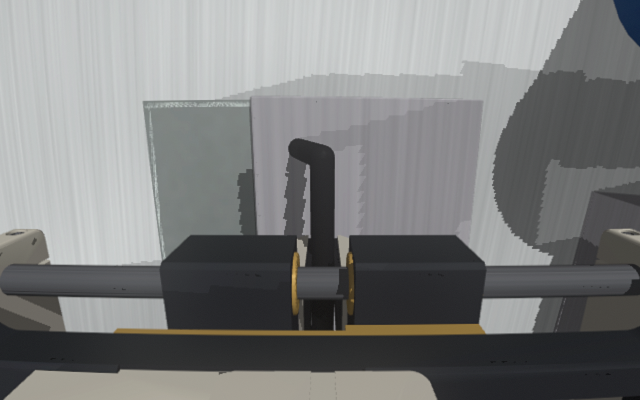

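>>> {"method": "carry_out", "body": {"moves": [0, 0, 0, 7.8, 0, -7.2, 255, 0, 0, 0, 17.1, 0, -15.6, 255, 0, 0, 0, 27.3, 0, -23, 255, 0, 0, 0, 38.2, 0, -29.3, 255, 0, 0, 0, 49.6, 0, -34.4, 255, 0, 0, 0, 61.6, 0, -38.3, 255, 0, 0, 0, 73.9, 0, -40.9, 255, 0, 0, 0, 73.9, 0, -40.9, 255]}}

```text
t: 18.4
eef_pos: [0.5856, 0.2682, 0.1925]
ee_rot: [-0.001, 0.999, 0.036, 0.002]
force: [-3.4, -1.4, 8.4]
gripper_width: 0.101
```

```bash
python3 st.py; python3 look.py w12
```

```text
18.4 [0.5856 0.2682 0.1925] yaw 4.13 [-3.4 -1.4  8.4] [-0.3   0.45  0.05] [-0.2   0.54 -0.49  1.54  0.27  1.12 -0.67]
18.4 [0.5856 0.2682 0.1925] 4.1308352150702135 [-0.2   0.54 -0.49  1.54  0.27  1.12 -0.67] 0.1008339473559007
```

View pics/w12.png

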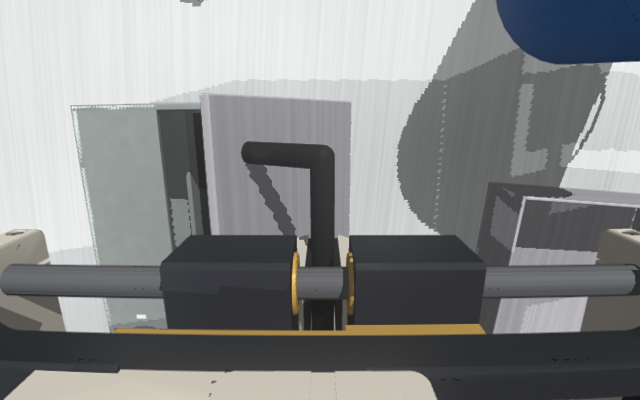

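>>> {"method": "carry_out", "body": {"moves": [0, 0, 0, 8, 0, -0.5, 255, 0, 0, 0, 16, 0, -0.5, 255, 0, 0, 0, 25, 0, 0, 255, 0, 0, 0, 33, 0, 1, 255, 0, 0, 0, 37, 0, 1.5, 255, 0, 0, 0, 37, 0, 1.5, 255]}}

```text
t: 19.05
eef_pos: [0.6237, 0.271, 0.1929]
ee_rot: [-0.001, 0.999, 0.036, 0.004]
force: [-2.0, -0.2, 5.4]
gripper_width: 0.102
```

```bash
python3 st.py; python3 look.py w13
```

```text
19.05 [0.6237 0.271  0.1929] yaw 4.1 [-2.  -0.2  5.4] [-0.07  0.33 -0.02] [-0.2   0.59 -0.47  1.44  0.28  1.16 -0.64]
19.05 [0.6237 0.271  0.1929] 4.098419185425524 [-0.2   0.59 -0.47  1.44  0.28  1.16 -0.64] 0.10164750813272748
```

View pics/w13.png

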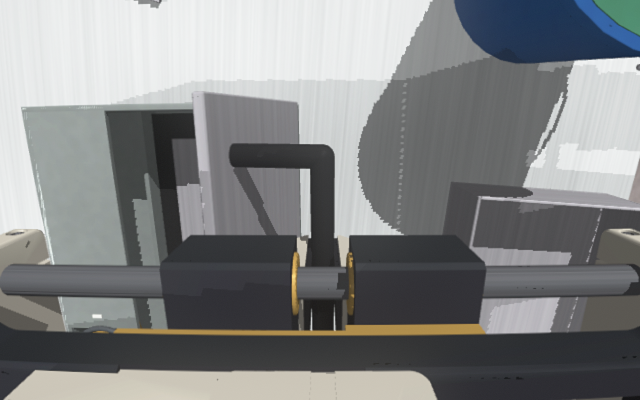

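>>> {"method": "carry_out", "body": {"moves": [0, 0, 0, 5, 0, 0.7, 255, 0, 0, 0, 10, 0, 2, 255, 0, 0, 0, 10, 0, 2, 255, 0, 0, 0, 10, 0, 2, 255]}}

```text
t: 19.5
eef_pos: [0.6337, 0.2717, 0.1911]
ee_rot: [-0.001, 0.999, 0.036, 0.004]
force: [-2.2, -0.0, -1.6]
gripper_width: 0.1
```

```bash
python3 st.py; python3 - <<'E'
from h import *
from plant import *
for n in ("scene","top"):
    c=vision.camera(n)
    cv2.imwrite(f"pics/{n}14.png",c["img"])
E
```

```text
19.5 [0.6337 0.2717 0.1911] yaw 4.1 [-2.2 -0.  -1.6] [0.06 0.51 0.  ] [-0.2   0.61 -0.47  1.42  0.29  1.17 -0.64]
```

View pics/scene14.png

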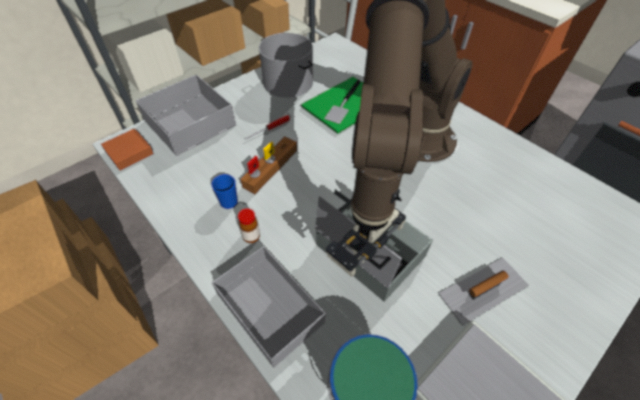

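>>> {"method": "carry_out", "body": {"moves": [0, 0, 0, 0, 0, 0, 190, 0, 0, 0, 0, 0, 0, 190, 0, 0, 0, 0, 0, 0, 190, 0, 0, 0, 0, 0, 0, 190]}}

```text
t: 20.0
eef_pos: [0.6341, 0.2716, 0.1913]
ee_rot: [-0.001, 0.999, 0.036, 0.004]
force: [0.4, 0.6, 0.0]
gripper_width: 0.253
```

```bash
python3 look.py w15; python3 st.py
```

```text
20.0 [0.6341 0.2716 0.1913] 4.0834325814795855 [-0.2   0.61 -0.47  1.42  0.29  1.17 -0.64] 0.25263596598334626
20.05 [0.634  0.2716 0.1912] yaw 4.09 [-0.2 -0.9  0.3] [ 0.02 -0.09  0.06] [-0.2   0.61 -0.47  1.42  0.29  1.17 -0.64]
```

View pics/w15.png

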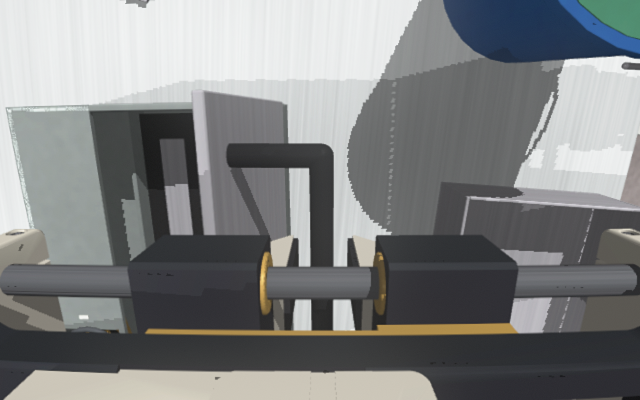

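>>> {"method": "carry_out", "body": {"moves": [0, 0, 0, 0, 0, -10, 190, 0, 0, 0, 0, 0, -25, 190, 0, 0, 0, 0, 0, -45, 190, 0, 0, 0, 0, 0, -75, 190, 0, 0, 0, 0, 0, -110, 190, 0, 0, 0, 0, 0, -130, 190, 0, 0, 0, 0, 0, -130, 190]}}

```text
t: 20.75
eef_pos: [0.634, 0.2725, 0.3268]
ee_rot: [-0.003, 0.999, 0.036, 0.008]
force: [0.3, 0.4, -1.3]
gripper_width: 0.253
```

```bash
python3 look.py w16; python3 st.py;python3 - <<'E'
from h import *
from plant import *
o=get_obs()
print(plan(o,[.40,.03,.32],down(np.radians(4.3))))
E
```

```text
20.75 [0.634  0.2725 0.3268] 4.083746178297458 [-0.21  0.53 -0.48  1.22  0.24  1.43 -0.59] 0.2529161238310866
20.8 [0.6335 0.272  0.3244] yaw 4.09 [ 0.3 -0.7 -0.6] [-0.08 -0.09  0.01] [-0.21  0.53 -0.48  1.22  0.24  1.43 -0.59]
(array([-0.23, -0.74, -0.21]), array([-250.1,  224.7,    0.3]))
```

View pics/w16.png

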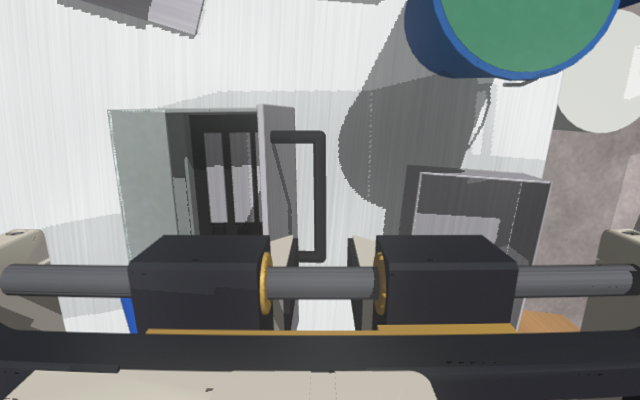

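>>> {"method": "carry_out", "body": {"moves": [0, 0, 0, -40, 30, 0, 190, 0, 0, 0, -80, 70, 0, 190, 0, 0, 0, -120, 110, 0, 190, 0, 0, 0, -160, 150, 0, 190, 0, 0, 0, -190, 190, 0, 190, 0, 0, 0, -200, 224, 0, 190, 0, 0, 0, -200, 224, 0, 190, 0, 0, 0, -200, 224, 0, 190]}}

```text
t: 21.6
eef_pos: [0.4494, 0.0327, 0.321]
ee_rot: [-0.002, 0.999, 0.034, 0.006]
force: [-0.5, 0.4, 0.0]
gripper_width: 0.256
```

```bash
python3 look.py w17; python3 st.py;python3 - <<'E'
from h import *
from plant import *
for n in ("scene","top"):
    c=vision.camera(n); im=c["img"]
    im=im[100:340,220:540] if n=="scene" else im[130:270,220:430]
    cv2.imwrite(f"pics/{n}17.png",cv2.resize(im,None,fx=2.5 if n=="scene" else 3.8,fy=2.5 if n=="scene" else 3.8,interpolation=cv2.INTER_CUBIC))
E
```

```text
21.6 [0.4494 0.0327 0.321 ] 3.884763200659741 [ 0.24  0.1  -0.47  1.8   0.05  1.24 -0.17] 0.255742284690377
21.65 [0.4499 0.0344 0.321 ] yaw 4.04 [ 0.3  0.6 -0. ] [-0.03 -0.14 -0.04] [ 0.24  0.1  -0.47  1.8   0.05  1.24 -0.17]
```

View pics/w17.png

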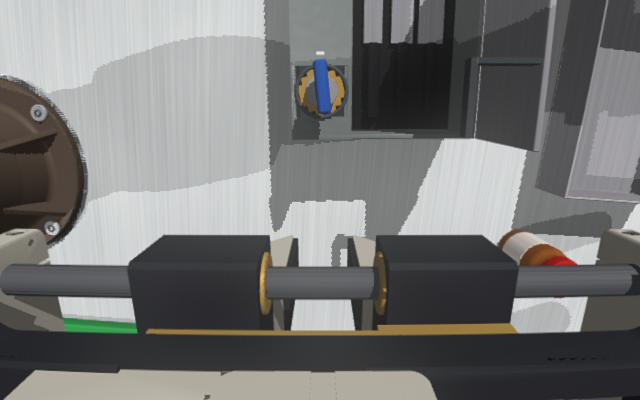

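View pics/scene17.png

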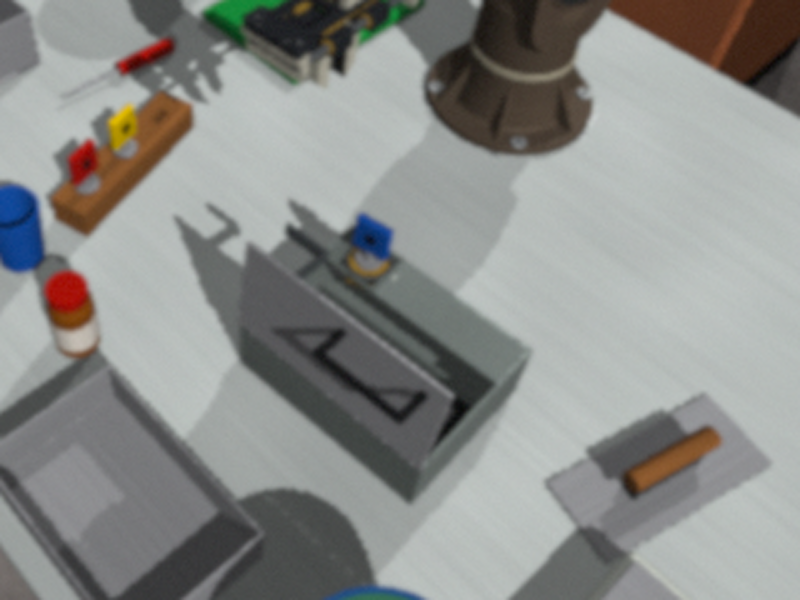

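View pics/top17.png

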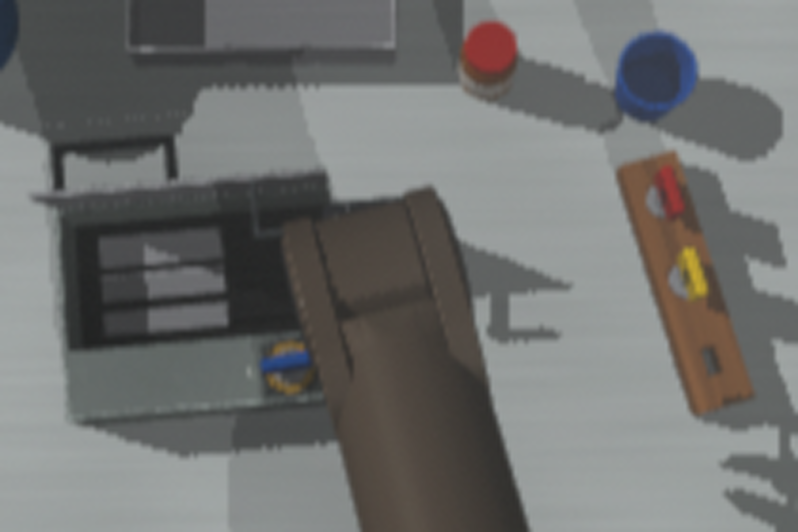

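```bash
python3 - <<'E'
from h import *
from plant import *
for n in ("scene","top"):
    c=vision.camera(n);H=cv2.cvtColor(c["img"],cv2.COLOR_BGR2HSV)
    u,v=proj(c,[[.4446,.1225,.13]])[0].astype(int)
    m=((H[...,0]>100)&(H[...,0]<132)&(H[...,1]>110)); k=np.zeros_like(m);k[v-25:v+25,u-25:u+25]=1;m&=k
    ys,xs=np.nonzero(m);print(n,"seen",xs.min(),xs.max()+1,ys.min(),ys.max()+1,xs.mean()+.5,ys.mean()+.5)
    for dz in (0,.004,.008):
        a=np.radians(-80);X=np.array([np.cos(a),np.sin(a),0]);Y=np.array([-X[1],X[0],0])
        P=[np.array([.4446,.1225,.06+dz+z])+X*sx*.023+Y*sy*.006 for z in(.05,.1) for sx in(-1,1) for sy in(-1,1)]
        q=proj(c,P);hull=cv2.convexHull((q*16).astype(np.float32));M=cv2.moments(hull)
        print(dz,q.min(0).round(1),q.max(0).round(1),(M["m10"]/M["m00"]/16).__round__(1),(M["m01"]/M["m00"]/16).__round__(1))
    # ring reference
E
```

```text
scene seen 361 377 186 204 369.0078534031414 195.0235602094241
0 [360.2 183.6] [377.8 204.8] 368.9 194.2
0.004 [360.3 182.7] [378. 204.] 369.0 193.3
0.008 [360.5 181.8] [378.1 203.1] 369.2 192.4
top seen 289 301 223 228 294.85714285714283 225.35714285714286
0 [287.6 220.9] [302.2 228. ] 294.9 224.5
0.004 [287.5 220.8] [302.1 227.9] 294.8 224.4
0.008 [287.4 220.7] [302.1 227.8] 294.8 224.3
```

```bash
python3 -c "
from plant import order,get_obs
print(get_obs()['t'],order.job_done())"
```

```text
the job is handed in; nothing more can be done
21.85 None
```

I moved the blue key from the rack into the brass lock, turned it clockwise to its stop, and opened the lid. I handed the job in at t ≈ 21.9 s.

- **Key home:** the key stopped at the depth expected for fully home, with 37 N pushing back on the tool, and I turned it only after that. In the last pictures, the scene camera shows the handle about 1 px from where a fully home key should appear. At that camera's resolution, that is consistent with fully home but not a precise check.
- **Turned to the stop:** I kept turning until the torque rose from 0.1 to 0.9 N m and the handle began to slip in the pads. The handle then stood about 1.47 rad from the slot's locked direction. That matches the 1.35 stop plus the play in the slot.
- **Lid:** I worked out its angle as about 1.47 rad from where the bar was when I let go. It stayed up by itself for the next 2 s.
- **Everything else:** the red and yellow keys are still in the rack, and I saw nothing else moved in the pictures. The gripper is clear of everything.

No check failed. My first descent onto the key came down about 7 mm off, and I corrected it before closing the fingers.

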